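# Tip the thermometer out of its storage tube and put it in the observation tray

## Robot

A 6-joint arm with a two-finger parallel gripper is mounted at the origin on a cart in front of the work surface, level with it; the furniture and walls round the work are solid. World frame = base frame: x ahead of the robot, y to its left, z up, the work surface at z = 0. Lengths are in m, angles in rad, forces in N, time in s.
With the tool pointing down it reaches from about 0.425 to 0.95 m from the base axis. Payload 3.5 kg.
Tool frame: the origin (TCP) lies midway between the tips of the shut fingers; the grasp point (between the pads) lies 19 mm behind it; z points along the fingers, y is the line along which they close (so a half turn about z gives the same grasp; the last joint's range is limited). The gripper opens to 85 mm and grips with 20 to 120 N. Pads are 22 mm wide; open, the fingers measure 114 mm over their backs; the gripper's body (76 mm by 85 mm) begins 54 mm behind the grasp point. The pads swing forward as they close: fully open they stand 13 mm farther back than shut.
Start: joints at [-1.419, 0.286, 1.577, -0, 1.279, -0.15], TCP at [0.201, -0.644, 0.231] pointing down, gripper open.
Joint ranges: [-2.77, 2.77], [-0.9, 2.22], [0.21, 2.48], [-1.53, 4.67], [0.24, 2.81], [-2.84, 2.84]. Speed limits (rad/s): [2.79, 2.79, 3.14, 3.14, 3.14, 3.14].

## Interface

Orientations are given as a unit quaternion [x, y, z, w].
In Python, from plant import ctrl gives the robot as it stands.
- The arm moves only by the tool send_rows, never from a script. Its argument "series" is a list that holds one entry, the list of rows, each a list of 7 numbers: the shift along the tool's x, y, z in cm, then the turn, a rotation vector about the tool's x, y, z in rad, then the opening, from -1 (shut) to 1 (fully open). In form: [[[x, y, z, rx, ry, rz, jaw], ...]]. A call has 1 to 10 rows; each row shifts and turns the commanded pose from where the row before left it, along the tool's axes as they then stand; what a row does not reach is not made up. A row lasts 1/8 s, in which the tool goes at most 62.5 mm and 10.7 degrees, less where a joint would pass 70% of its speed; a pose out of reach is approached as far as the arm can. A call is refused whole if a number of a shift passes 6.25 or a number of a turn 0.188, either way. A call with a gripper value outside its range is refused whole. The fingers move at their own pace and stop on an object; "force" is the grip in N (left out, the last holds). Time passes only in rows, so rows that do not move let the fingers close. It gives the time, the measured TCP pose, the force, the opening and the grip force at its end, in the units of the state.
- ctrl.get_state(): the state, without advancing time (a new reading comes with each control period).
- ctrl.read_camera(name): name is "side" or "top"; returns a dict with "img" (480x640x3 uint8, red, green, blue), "fx", "fy", "cx", "cy" (pixels), "k1" (the pictures are not rectified: a ray, as slopes to the right and down, at radius r is drawn at 1 + k1 r^2 times it, then the intrinsics apply), "R" (3x3) and "t" (3): a world point X has camera coordinates R X + t. Camera axes: x right, y down, z forward; pixel columns grow to the right and rows downward; lengths in m; the calibration is good to about 2 mm. A picture is of the moment at which its call begins. There is no depth.
- ctrl.sign_off(): hands the job in; it is judged then, once.
The state is a dict: "time": time; "qpos": joint angles; "dq": joint speeds; "joint_efforts": joint torques, N m; "eef_pos": TCP position; "tcp_rot": TCP orientation; "contact_force": force on the tool from outside, world axes, zero at the start; "wrist_torque": the same for the moment, N m; "opening": opening from 0.0 (shut) to 1.0 (fully open); "finger_force": force on a finger pad.
Only numpy, scipy, OpenCV 4.12 (cv2) and the standard library are available. Lean on these libraries where they do the work, as an engineer would, in place of code of your own. Each camera call takes 0.05 s, during which the arm holds its last target. There are 200 camera calls.

## Task

The digital thermometer has slid right down inside its clear storage tube, out of reach. Pick up the tube and tip its mouth down until the handle end has slid out far enough to grip but most of the thermometer is still inside, lay the tube flat on the worktop again, then take the thermometer by the exposed handle end, draw it out and lay it flat in the long empty compartment of the teal tray. The clean probe must never come down on the worktop; leave the tube lying flat on the worktop and the other things as they are.

Things in the scene. Friction and masses are not known exactly. Their poses are not given: they have to be found in the camera images.
- tube: Clear rectangular plastic tube, 160 long (x) x 32 wide (y) x 22 mm high (z), 60 g, lying on the worktop. Origin: centre of its underside. +x points to the closed end (solid blue nose, 15 mm); open mouth at x = -80 mm, with nothing to stop the contents. Walls 3 mm; bore 26 x 16 mm, 145 deep, slippery: the thermometer slides above 10 to 15 degrees of tilt, until its end meets the worktop.
- tube_mouth (a point): Centre of the tube's open mouth: tube frame (-80, 0, 11) mm.
- thermometer: White digital thermometer, 138 long (its y) x 19 wide (x) x 10 mm thick (z), about 25 g. Origin: middle of its length, underside. Own +y points to the broad handle end, -y to the thin probe. At the start it lies wholly inside the tube, handle end towards the mouth and 8 to 16 mm inside it (thermometer +y along tube -x).
- handle_end (a point): Middle of the handle's end face: thermometer frame (0, 69, 5) mm.
- probe_tip (a point): Tip of the thermometer's probe: thermometer frame (0, -69, 5) mm.
- tray: Teal plastic tray, fixed, 215 long (x) x 160 wide (y) x 18 mm high, floor and walls 4 mm. Origin: centre of its underside. A divider along x (16 mm high, at y = -8 to -4 mm) parts it: on the +y side a long empty compartment, 207 x 80 mm inside; on the -y side a glucometer and a small vial (51 mm tall), both fixed.
- compartment (a point): Centre of the floor of the long empty compartment: tray frame (0, 36, 4) mm.
- kidney_dish: Steel kidney dish, 95 x 216 x 34 mm; bystander. Origin: centre of underside.
- pen_blue: Blue pen, 139 mm long; bystander. Origin: middle, underside.
- lancet_box: Small printed carton, 52 x 86 x 58 mm; bystander. Origin: centre of underside.

How it is judged:
By the outcome, as a careful person would: the job done as asked, in the order asked, and still so for the second after the job is handed in, with the robot touching nothing.
It also fails if it takes over 58 s, if anything falls off the work surface, if the arm or the gripper's body presses on something with over 40 N, if the wrist force passes 120 N, or if a joint passes its speed limit or range.

## Working session

There is one attempt and no reset: what is moved stays moved. The work goes in short steps, Python scripts to look and compute and a tool call to move; the robot and the scene stay as the last step left them, time stands still between calls to the robot, and variables do not carry over. Pictures are saved under pics/ and viewed, at most 11 in all, crops included, and the job is handed in when it is done.

Besides the shell and the picture viewer there is one more tool, called after "Emit:" as name([rows], argument=value, ...), one row to a line, values as JSON. send_rows: Moves the arm, as the interface text tells. Its arguments: {"type":"object","properties":{"series":{"type":"array"},"force":{"type":"number"}},"required":["series"]}

```bash
mkdir -p pics; ls; cat > h.py <<'E'
import numpy as np, cv2
from scipy.spatial.transform import Rotation as Ro
from plant import ctrl
def snap(name,fn=None):
    c=ctrl.read_camera(name)
    if fn: cv2.imwrite(fn,c["img"][:,:,::-1])
    return c
def ray(c,u,v):
    K=np.array([[c["fx"],0,c["cx"]],[0,c["fy"],c["cy"]],[0,0,1.]])
    p=cv2.undistortPoints(np.array([[[u,v]]],float),K,np.array([c["k1"],0,0,0]))[0,0]
    R=np.array(c["R"]);o=-R.T@np.array(c["t"]);return o,R.T@np.array([p[0],p[1],1])
def onz(c,u,v,z):
    o,d=ray(c,u,v);return o+d*(z-o[2])/d[2]
def proj(c,X):
    x=np.array(c["R"])@np.array(X)+np.array(c["t"]);s=x[:2]/x[2];s=s*(1+c["k1"]*(s@s))
    return np.array([c["fx"]*s[0]+c["cx"],c["fy"]*s[1]+c["cy"]])
E
python3 - <<'E'
from h import *
for n in("top","side"):
    c=snap(n,f"pics/{n}0.png");print(n,{k:np.round(v,3).tolist() for k,v in c.items() if k!="img"},-np.array(c["R"]).T@np.array(c["t"]))
print(ctrl.get_state())
E
```

```text
pics
top {'fx': 488.071, 'fy': 488.071, 'cx': 321.275, 'cy': 243.137, 'k1': -0.126, 'R': [[-0.043, -0.999, -0.001], [-0.979, 0.042, -0.201], [0.201, -0.008, -0.98]], 't': [-0.025, 0.482, 1.222]} [ 0.22568768 -0.03566594  1.29420743]
side {'fx': 519.243, 'fy': 519.243, 'cx': 319.287, 'cy': 235.457, 'k1': 0.034, 'R': [[0.939, -0.344, -0.013], [-0.144, -0.358, -0.923], [0.313, 0.868, -0.386]], 't': [-0.463, 0.096, 1.34]} [ 0.02956019 -1.28816595  0.59892566]
{'time': 0.1, 'qpos': array([-1.41897159e+00,  2.87112706e-01,  1.57805932e+00,  3.65988089e-06,
        1.27859993e+00, -1.50010436e-01]), 'dq': array([-6.09328783e-04, -2.48561577e-03, -4.70753369e-03, -4.98534108e-05,
       -2.65872324e-03, -4.86415268e-04]), 'joint_efforts': array([ 6.99271186e-04, -4.07296550e+01, -2.93700886e+01, -1.32770328e-04,
        3.41823878e-03, -4.06222810e-06]), 'eef_pos': array([ 0.20058896, -0.64387257,  0.23004619]), 'tcp_rot': array([ 9.88633032e-01,  1.50344739e-01,  7.63321759e-07, -1.08965374e-03]), 'contact_force': array([-1.4403868 ,  0.18424263,  0.27243024]), 'wrist_torque': array([-0.01474221, -0.01811023, -0.02566707]), 'finger_force': 0.0, 'opening': 0.9986193576221315}
```

View pics/top0.png

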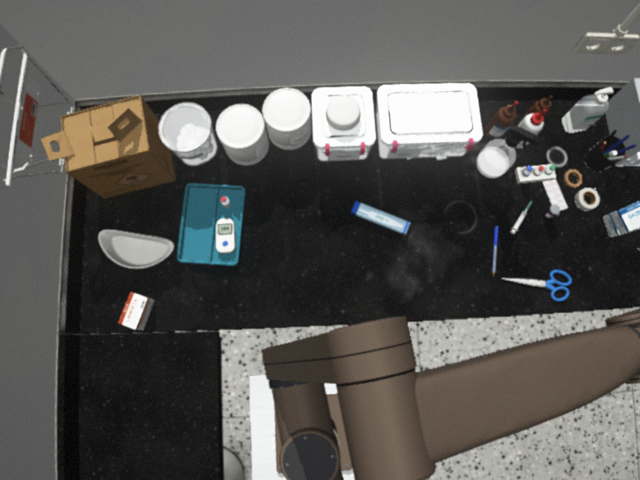

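View pics/side0.png

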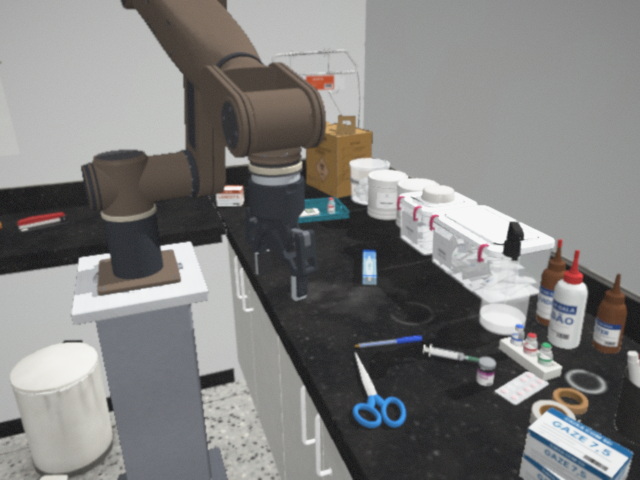

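Top view: tube from about (353,208) to (409,229), tray around (211,225), dish at (136,249). In the side view the tube is at (370,266). I'll enlarge both.

```bash
python3 - <<'E'
import cv2,numpy as np
t=cv2.imread("pics/top0.png");s=cv2.imread("pics/side0.png")
a=cv2.resize(t[190:245,340:420],None,fx=8,fy=8,interpolation=3)[:, :640]
b=cv2.resize(t[175:275,170:255],None,fx=4,fy=4,interpolation=3)
a=cv2.resize(t[195:240,345:417],(576,360),interpolation=3)
d=cv2.resize(s[240:295,350:390],(160,220),interpolation=3)
o=np.zeros((600,800,3),np.uint8);o[:360,:576]=a
d=cv2.resize(s[240:295,352:390],(190,275),interpolation=3);o[:275,590:780]=d
b=cv2.resize(t[175:275,170:255],(204,240),interpolation=3);o[360:600,:204]=b
cv2.imwrite("pics/crop0.png",o)
E
```

```text
(no output)
```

View pics/crop0.png

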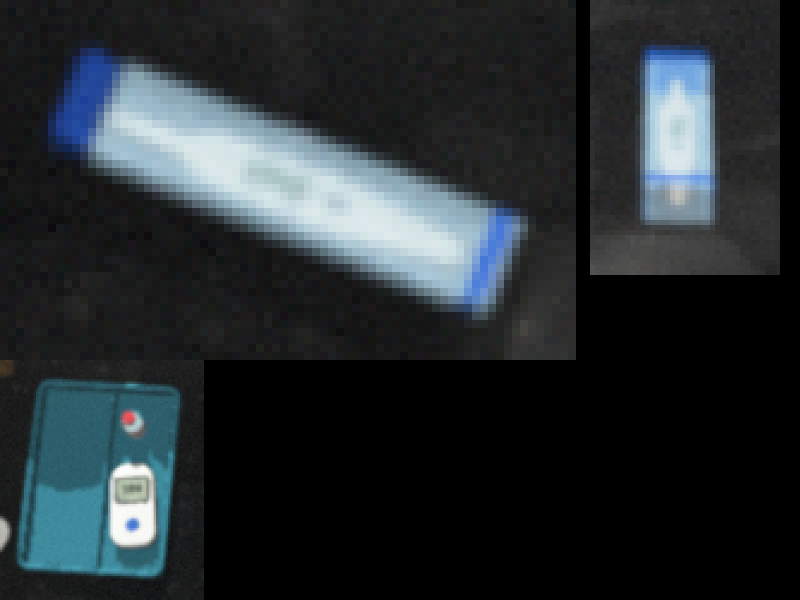

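```bash
python3 - <<'E'
from h import *
c=snap("top")
P=lambda pts,s,ox,oy,z:[onz(c,ox+(x-.0)/s-.5+.5/s,oy+y/s-.5+.5/s,z) for x,y in pts]
t=P([(85,48),(50,150),(485,318),(525,215)],8,345,195,.022);print(np.round(t,4))
n=(t[0]+t[1])/2;m=(t[2]+t[3])/2;print("nose",n,"mouth",m,"len",np.linalg.norm(n-m),"c",(n+m)/2,"yaw",np.degrees(np.arctan2(*(n-m)[1::-1])))
T=P([(38,20),(180,28),(162,217),(18,210)],2.4,170,175,.018);print(np.round(T,4),[np.linalg.norm(T[i]-T[i-1]) for i in range(4)],sum(T)/4)
hs=snap("side")
# side view tube corners crop 5x offset 352,240
q=[onz(hs,352+x/5-.4,240+y/5-.4,z) for x,y,z in[(645,48,.022),(712,48,.022),(714,222,0),(641,222,0)] for x in[x-590]]
print(np.round(q,4))
E
```

```text
[[ 0.6004 -0.1428  0.022 ]
 [ 0.5651 -0.1289  0.022 ]
 [ 0.5009 -0.2715  0.022 ]
 [ 0.5358 -0.2879  0.022 ]]
nose [ 0.58272749 -0.13585073  0.022     ] mouth [ 0.51836305 -0.27973897  0.022     ] len 0.15762806350006325 c [ 0.55054527 -0.20779485  0.022     ] yaw 65.89996164323358
[[0.6736 0.3229 0.018 ]
 [0.6556 0.1576 0.018 ]
 [0.4374 0.1798 0.018 ]
 [0.4519 0.3421 0.018 ]] [np.float64(0.22248933393983758), np.float64(0.16631763534562807), np.float64(0.21925093662312775), np.float64(0.16288281322556158)] [0.55462251 0.25059402 0.018     ]
[[ 0.5734 -0.1233  0.022 ]
 [ 0.6069 -0.1366  0.022 ]
 [ 0.5394 -0.2795  0.    ]
 [ 0.5063 -0.2666  0.    ]]
```

Top camera puts the tube centre at about (0.552, −0.206) with yaw 65.5° towards the nose. The measured length is 158 mm against the true 160, and the side camera agrees within 6 mm. The tray is at about (0.553, 0.251), yaw −5.4°. Next I align the wrist and go above the tube.

Emit:
send_rows([
  [[0, 0, 0, 0, 0, -0.168, 1], [0, 0, 0, 0, 0, -0.168, 1], [0, 0, 0, 0, 0, -0.168, 1], [0, 0, 0, 0, 0, -0.168, 1], [0, 0, 0, 0, 0, -0.169, 1]],
], force=30)

```text
time: 0.82
eef_pos: [0.2006, -0.6443, 0.2309]
tcp_rot: [0.84, 0.543, 0.0, -0.0]
contact_force: [-0.0, 0.1, -0.4]
opening: 1.002
finger_force: 0.0
```

Emit:
send_rows([
  [[5.44, 1.38, 1.1, 0, 0, 0, 1], [5.44, 1.38, 1.1, 0, 0, 0, 1], [5.44, 1.38, 1.1, 0, 0, 0, 1], [5.44, 1.38, 1.1, 0, 0, 0, 1], [5.44, 1.38, 1.1, 0, 0, 0, 1], [5.44, 1.38, 1.1, 0, 0, 0, 1], [5.44, 1.38, 1.1, 0, 0, 0, 1], [5.44, 1.38, 1.1, 0, 0, 0, 1], [5.44, 1.38, 1.1, 0, 0, 0, 1], [5.44, 1.38, 1.1, 0, 0, 0, 1]],
])

```text
time: 2.08
eef_pos: [0.5529, -0.2052, 0.121]
tcp_rot: [0.841, 0.541, 0.0, 0.0]
contact_force: [-0.2, -0.7, -0.0]
opening: 1.0
finger_force: 0.0
```

```bash
python3 - <<'E'
from h import *
s=ctrl.get_state();print(s["time"],s["eef_pos"],np.degrees(Ro.from_quat(s["tcp_rot"]).as_euler("ZYX")),s["qpos"],s["contact_force"])
E
```

```text
2.075 [ 0.55294155 -0.20524784  0.12102998] [6.54789884e+01 6.98042324e-03 1.79983104e+02] [-5.27307932e-01  2.15411981e-01  1.87618737e+00 -1.06063255e-04
  1.04968778e+00 -9.92827721e-02] [-0.21017732 -0.69439283 -0.0116532 ]
```

Emit:
send_rows([
  [[0, 0, 4, 0, 0, 0, 1], [0, 0, 4, 0, 0, 0, 1], [0, 0, 2.5, 0, 0, 0, 1], [0, 0, 1.2, 0, 0, 0, 1], [0, 0, 0, 0, 0, 0, -1], [0, 0, 0, 0, 0, 0, -1], [0, 0, 0, 0, 0, 0, -1], [0, 0, 0, 0, 0, 0, -1], [0, 0, 0, 0, 0, 0, -1], [0, 0, 0, 0, 0, 0, -1]],
], force=30)

```text
time: 3.32
eef_pos: [0.5531, -0.2075, 0.0059]
tcp_rot: [0.841, 0.541, 0.001, 0.001]
contact_force: [0.5, -0.4, 5.9]
opening: 0.365
finger_force: 31.4
```

The jaws closed to 31 mm with 31 N, which matches the 32 mm tube. Next I tip the tube about its low mouth so the thermometer is stopped by the worktop early.

Emit:
send_rows([
  [[0, 0, -0.5, 0, 0, 0, -1], [0, 0, -0.49, 0, 0.061, 0, -1], [0.03, 0, -0.48, 0, 0.061, 0, -1], [0.06, 0, -0.47, 0, 0.061, 0, -1], [0.09, 0, -0.46, 0, 0.061, 0, -1], [0.11, 0, -0.45, 0, 0.061, 0, -1], [0.14, 0, -0.43, 0, 0.061, 0, -1], [0.16, 0, -0.41, 0, 0.061, 0, -1], [0.18, 0, -0.39, 0, 0.061, 0, -1], [0, 0, 0, 0, 0, 0, -1]],
])

```text
time: 4.58
eef_pos: [0.5514, -0.207, 0.0456]
tcp_rot: [0.817, 0.524, 0.203, -0.131]
contact_force: [-0.4, 0.7, -0.5]
opening: 0.363
finger_force: 30.6
```

```bash
python3 - <<'E'
from h import *
s=ctrl.get_state();print(s["time"],s["eef_pos"],np.degrees(Ro.from_quat(s["tcp_rot"]).as_euler("ZYX")),s["qpos"],s["contact_force"],s["opening"])
a=snap("side")["img"][190:310,300:440];b=snap("top")["img"][190:290,340:480]
o=np.vstack([cv2.resize(a,None,fx=3,fy=3,interpolation=3)[:350],cv2.resize(b,(420,250),interpolation=3)])
cv2.imwrite("pics/tip1.png",o[:,:,::-1])
E
```

```text
4.575 [ 0.55135392 -0.20699057  0.04563292] [  65.37370808  -27.93967732 -179.91059077] [-0.72817017  0.37323726  1.90312018  0.53043601  1.08501986 -0.60301661] [-0.41418083  0.73483549 -0.5120816 ] 0.3634985861156046
```

View pics/tip1.png

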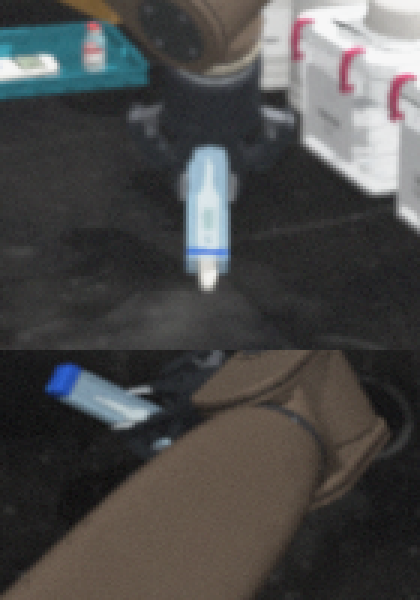

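The thermometer slides: in the side view the handle shows just below the mouth ring, at about (207,275) in the crop. Next I raise the tube slowly for about 45 mm of exposure.

Emit:
send_rows([
  [[0.15, 0, -0.28, 0, 0, 0, -1], [0.15, 0, -0.28, 0, 0, 0, -1], [0.15, 0, -0.28, 0, 0, 0, -1], [0.15, 0, -0.28, 0, 0, 0, -1], [0.15, 0, -0.28, 0, 0, 0, -1], [0, 0, 0, 0, 0, 0, -1], [0, 0, 0, 0, 0, 0, -1], [0, 0, 0, 0, 0, 0, -1], [0, 0, 0, 0, 0, 0, -1]],
])

```text
time: 5.8
eef_pos: [0.552, -0.2066, 0.062]
tcp_rot: [0.816, 0.525, 0.203, -0.131]
contact_force: [0.9, -0.3, -1.2]
opening: 0.367
finger_force: 30.6
```

```bash
python3 - <<'E'
from h import *
s=ctrl.get_state();print(s["time"],s["eef_pos"],np.degrees(Ro.from_quat(s["tcp_rot"]).as_euler("ZYX")),s["contact_force"],s["opening"])
c=snap("side");a=c["img"][215:305,330:410]
cv2.imwrite("pics/tip2.png",cv2.resize(a,None,fx=6,fy=6,interpolation=3)[:,:,::-1])
# predicted pixels: mouth centre bottom-of-bore, and points e along slope
p=np.array(s["eef_pos"]);R=Ro.from_quat(s["tcp_rot"]).as_matrix()
for e in(0,30,40,45,50,60):
    X=p+R@np.array([-.080-e/1000,0,.006-.003-.010]);q=proj(c,X);print(e,X,(q-[330,215])*6)
E
```

```text
5.8 [ 0.55201888 -0.20656677  0.06202908] [  65.46696719  -27.96459433 -179.98251362] [ 0.91926514 -0.27703603 -1.15735913] 0.3670768734010752
0 [ 0.521319   -0.27383385  0.03069768] [233.76255068 347.79571016]
30 [ 0.51031693 -0.29793887  0.0166299 ] [233.68291208 409.83134785]
40 [ 0.50664957 -0.30597388  0.01194064] [233.65762723 430.94014201]
45 [ 0.50481589 -0.30999138  0.00959601] [233.64523448 441.57721332]
50 [ 0.50298221 -0.31400889  0.00725138] [233.63301223 452.27001137]
60 [ 0.49931485 -0.32204389  0.00256213] [233.60909173 473.82465144]
```

View pics/tip2.png

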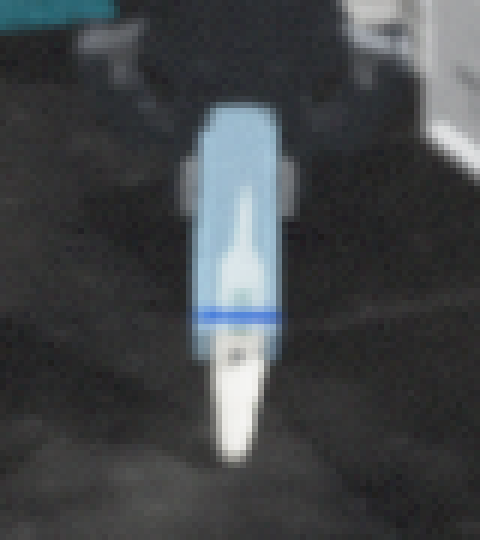

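About 45 mm is exposed: the mouth edge is at row 355 and the handle end at row 462, close to the predicted value. The handle tapers, so I add about 10 mm more for a better grip, then level the tube by pivoting about the handle end.

Emit:
send_rows([
  [[0.11, 0, -0.2, 0, 0, 0, -1], [0.11, 0, -0.2, 0, 0, 0, -1], [0, 0, 0, 0, 0, 0, -1], [0, 0, 0, 0, 0, 0, -1], [0, 0, 0, 0, 0, 0, -1], [0, 0, 0, 0, 0, 0, -1]],
])

```text
time: 6.6
eef_pos: [0.5521, -0.2066, 0.0667]
tcp_rot: [0.816, 0.525, 0.203, -0.131]
contact_force: [-0.3, 0.7, -0.8]
opening: 0.362
finger_force: 30.6
```

Emit:
send_rows([
  [[0, 0, 0.82, 0, -0.061, 0, -1], [0, 0, 0.82, 0, -0.061, 0, -1], [0, 0, 0.82, 0, -0.061, 0, -1], [0, 0, 0.82, 0, -0.061, 0, -1], [0, 0, 0.82, 0, -0.061, 0, -1], [0, 0, 0.82, 0, -0.061, 0, -1], [0, 0, 0, 0, -0.061, 0, -1], [0, 0, 0, 0, -0.061, 0, -1], [0, 0, 0, 0, 0, 0, -1]],
])

```text
time: 7.72
eef_pos: [0.559, -0.191, 0.0205]
tcp_rot: [0.841, 0.541, 0.0, -0.0]
contact_force: [-0.1, -0.2, -1.1]
opening: 0.369
finger_force: 30.6
```

```bash
python3 - <<'E'
from h import *
s=ctrl.get_state();print(s["time"],s["eef_pos"],np.degrees(Ro.from_quat(s["tcp_rot"]).as_euler("ZYX")),s["contact_force"],s["opening"])
c=snap("side");a=c["img"][215:305,330:410]
cv2.imwrite("pics/lev.png",cv2.resize(a,None,fx=6,fy=6,interpolation=3)[:,:,::-1])
p=np.array(s["eef_pos"]);R=Ro.from_quat(s["tcp_rot"]).as_matrix()
for e in(0,40,50,60,70):
    X=p+R@np.array([-.080-e/1000,0,.006-.003]);print(e,(proj(c,X)-[330,215])*6)
E
```

```text
7.725 [ 0.55899773 -0.19102991  0.0204584 ] [ 6.55583981e+01 -4.52620815e-02 -1.79977570e+02] [-0.10736085 -0.23974824 -1.08684174] 0.36920139397730983
0 [232.73352173 364.86635438]
40 [234.01796552 411.1960379 ]
50 [234.35191259 423.21600213]
60 [234.69124347 435.41905008]
70 [235.03608998 447.80943538]
```

View pics/lev.png

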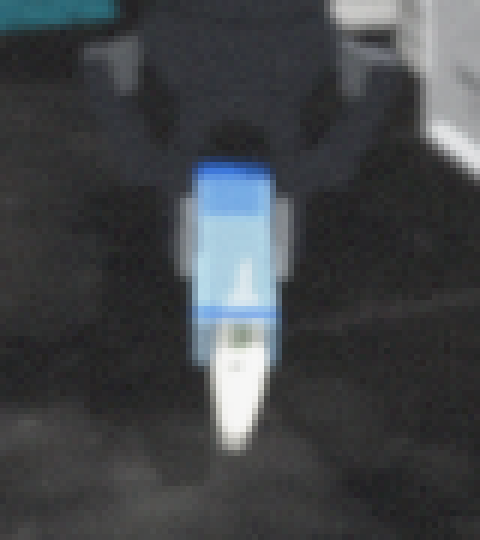

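Tube is level at 15 mm up. The handle end is at row ~449 and the mouth at ~364, so exposure looks like 60–68 mm, more than I want. I'll measure it precisely.

```bash
python3 - <<'E'
from h import *
s=ctrl.get_state();c=snap("side");g=np.mean([cv2.cvtColor(snap("side")["img"],cv2.COLOR_RGB2GRAY).astype(float) for _ in range(6)],0)
print(g[262:296,368:371].mean(1).round().tolist()) # handle column
print(g[262:296,363].round().tolist(), g[262:296,375].round().tolist())
p=np.array(s["eef_pos"]);R=Ro.from_quat(s["tcp_rot"]).as_matrix()
f=lambda x,y,z:proj(c,p+R@np.array([x,y,.006-z])/1)
for l,x,y,z in[("mouth bottom",-.08,.012,0),("mouth top",-.08,.012,.022)]+[(f"end bottom {e}",-.08-e/1e3,0,.003) for e in(50,55,60,65,70)]:print(l,f(x,y,z))
t=snap("top")["img"];cv2.imwrite("pics/levtop.png",cv2.resize(t[190:270,340:440],None,fx=5,fy=5,interpolation=3)[:,:,::-1])
E
```

```text
[214.0, 219.0, 225.0, 226.0, 205.0, 175.0, 200.0, 181.0, 166.0, 165.0, 179.0, 226.0, 243.0, 238.0, 236.0, 244.0, 246.0, 246.0, 246.0, 246.0, 246.0, 246.0, 246.0, 245.0, 242.0, 216.0, 185.0, 160.0, 104.0, 73.0, 70.0, 69.0, 67.0, 66.0]
[210.0, 210.0, 210.0, 204.0, 175.0, 169.0, 187.0, 170.0, 153.0, 150.0, 150.0, 150.0, 144.0, 119.0, 77.0, 49.0, 46.0, 44.0, 43.0, 45.0, 48.0, 50.0, 54.0, 56.0, 61.0, 66.0, 63.0, 58.0, 57.0, 56.0, 58.0, 59.0, 60.0, 66.0] [171.0, 178.0, 185.0, 180.0, 161.0, 144.0, 164.0, 158.0, 143.0, 138.0, 134.0, 134.0, 137.0, 131.0, 94.0, 64.0, 58.0, 55.0, 52.0, 52.0, 54.0, 63.0, 64.0, 60.0, 61.0, 64.0, 68.0, 70.0, 68.0, 69.0, 67.0, 64.0, 62.0, 59.0]
mouth bottom [373.70306353 277.10284765]
mouth top [373.95343362 269.01612325]
end bottom 50 [369.0496505  285.62335803]
end bottom 55 [369.07634857 286.63759029]
end bottom 60 [369.10326259 287.6595484 ]
end bottom 65 [369.13039518 288.68932178]
end bottom 70 [369.15774903 289.72700124]
```

View pics/levtop.png

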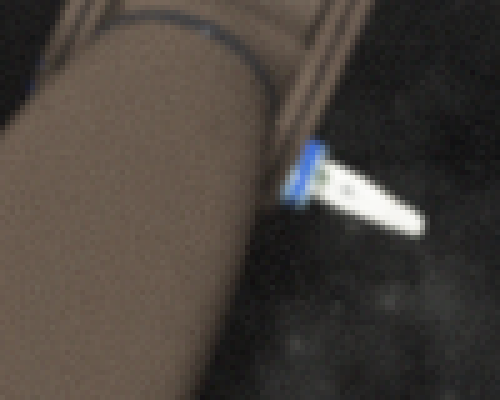

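```bash
python3 - <<'E'
from h import *
c=snap("top");s=ctrl.get_state();p=s["eef_pos"];R=Ro.from_quat(s["tcp_rot"]).as_matrix()
o=lambda X:(R.T@(X-p))*1000
m=c["img"][190:270,340:440].astype(int)
blue=(m[...,2]-m[...,0]>70)&(m[...,2]>130);blue[:,:54]=0;v,u=np.nonzero(blue);print("ring px",u.mean()+340,v.mean()+190,len(u))
w=(m.min(2)>150);v,u=np.nonzero(w[:, :]);k=np.argsort(u)[-12:];print(u.max()+340,u[k],v[k])
print("ring",o(onz(c,340+305/5,190+172/5,.0365)),"end",o(onz(c,340+424/5,190+224/5,.024)))
for e in(50,55,60,65,70):print(e,(proj(c,p+R@np.array([-.08-e/1e3,0,.006-.008]))-[340,190])*5)
print("mouth top ctr",(proj(c,p+R@np.array([-.08,0,.006-.022]))-[340,190])*5)
# ring offset in first picture
n=onz(c,345+490/8-.44,195+262/8-.44,.022);mm=onz(c,345+505/8-.44,195+268/8-.44,.022);print("ring offs",np.linalg.norm(n-mm))
E
```

```text
ring px 400.55882352941177 223.35294117647058 34
424 [81 81 82 82 82 82 82 83 83 83 83 84] [43 45 42 43 45 46 44 43 45 44 46 44]
ring [-75.45934517  -2.39261836 -15.94759901] end [-145.68422232   -1.45058703   -3.45922104]
50 [397.09957468 211.41531   ]
55 [405.78257068 214.83584256]
60 [414.4655575  218.25733241]
65 [423.14843007 221.67974036]
70 [431.83108298 225.10302707]
mouth top ctr [314.5130929  171.05840475]
ring offs 0.0054143588948596935
```

By both views about 65 mm is exposed, nearly half. That's too close to the limit, so I'll let it slide back in (mouth up briefly) and repeat with a smaller exposure.

Emit:
send_rows([
  [[0, 0, -1.5, 0, 0, 0, -1], [0, 0, -1.5, 0, -0.086, 0, -1], [0, 0, 0, 0, -0.086, 0, -1], [0, 0, 0, 0, -0.086, 0, -1], [0, 0, 0, 0, -0.086, 0, -1], [0, 0, 0, 0, -0.086, 0, -1], [0, 0, 0, 0, 0, 0, -1], [0, 0, 0, 0, 0, 0, -1], [0, 0, 0, 0, 0, 0, -1], [0, 0, 0, 0, 0, 0, -1]],
])

```text
time: 9.48
eef_pos: [0.5588, -0.1924, 0.0509]
tcp_rot: [0.822, 0.528, -0.179, 0.115]
contact_force: [0.4, 0.4, 0.1]
opening: 0.369
finger_force: 30.6
```

Emit:
send_rows([
  [[0, 0, 0, 0, 0.086, 0, -1], [0, 0, 0, 0, 0.086, 0, -1], [0, 0, 0, 0, 0.086, 0, -1], [0, 0, 0, 0, 0.086, 0, -1], [0, 0, 0, 0, 0.086, 0, -1], [0, 0, 1.5, 0, 0, 0, -1], [0, 0, 1.5, 0, 0, 0, -1], [0, 0, 0.9, 0, 0, 0, -1], [0, 0, 0, 0, 0, 0, -1]],
])

```text
time: 10.6
eef_pos: [0.5579, -0.1908, 0.0098]
tcp_rot: [0.841, 0.541, -0.001, -0.001]
contact_force: [0.2, -0.5, -1.3]
opening: 0.371
finger_force: 30.6
```

Emit:
send_rows([
  [[0, 0, -0.49, 0, 0.061, 0, -1], [0.03, 0, -0.48, 0, 0.061, 0, -1], [0.06, 0, -0.47, 0, 0.061, 0, -1], [0.09, 0, -0.46, 0, 0.061, 0, -1], [0.11, 0, -0.45, 0, 0.061, 0, -1], [0.14, 0, -0.43, 0, 0.061, 0, -1], [0.16, 0, -0.41, 0, 0.061, 0, -1], [0.18, 0, -0.39, 0, 0.061, 0, -1], [0, 0, 0, 0, 0, 0, -1], [0, 0, 0, 0, 0, 0, -1]],
])

```text
time: 11.85
eef_pos: [0.5591, -0.1917, 0.0487]
tcp_rot: [0.816, 0.525, 0.203, -0.13]
contact_force: [-0.4, 0.6, -0.9]
opening: 0.366
finger_force: 30.6
```

Emit:
send_rows([
  [[0.12, 0, -0.23, 0, 0, 0, -1], [0.12, 0, -0.23, 0, 0, 0, -1], [0.12, 0, -0.23, 0, 0, 0, -1], [0.12, 0, -0.23, 0, 0, 0, -1], [0.12, 0, -0.23, 0, 0, 0, -1], [0, 0, 0, 0, 0, 0, -1], [0, 0, 0, 0, 0, 0, -1], [0, 0, 0, 0, 0, 0, -1], [0, 0, 0, 0, 0, 0, -1]],
])

```text
time: 12.98
eef_pos: [0.5588, -0.1919, 0.0614]
tcp_rot: [0.816, 0.525, 0.203, -0.131]
contact_force: [-0.7, 0.2, -0.3]
opening: 0.363
finger_force: 30.6
```

Emit:
send_rows([
  [[0, 0, 0.84, 0, -0.061, 0, -1], [0, 0, 0.8, 0, -0.061, 0, -1], [0, 0, 0.78, 0, -0.061, 0, -1], [0, 0, 0.76, 0, -0.061, 0, -1], [0, 0, 0.75, 0, -0.061, 0, -1], [0, 0, 0.5, 0, -0.061, 0, -1], [0, 0, 0, 0, -0.061, 0, -1], [0, 0, 0, 0, -0.061, 0, -1], [0, 0, 0, 0, 0, 0, -1]],
])

```text
time: 14.1
eef_pos: [0.5652, -0.1773, 0.0199]
tcp_rot: [0.841, 0.541, 0.0, -0.0]
contact_force: [0.1, -0.1, -0.9]
opening: 0.367
finger_force: 30.6
```

```bash
cat > me.py <<'E'
from h import *
c=snap("top");s=ctrl.get_state();p=s["eef_pos"];R=Ro.from_quat(s["tcp_rot"]).as_matrix();print(s["time"],p,np.degrees(Ro.from_quat(s["tcp_rot"]).as_euler("ZYX")))
m=c["img"][190:270,340:440].astype(int)
w=((m.min(2)>150)&(m.max(2)-m.min(2)<40)).astype(np.uint8);n,l,st,ce=cv2.connectedComponentsWithStats(w)
i=1+np.argmax(st[1:,4]);v,u=np.nonzero(l==i);d=u*.93+v*.37;k=d>=d.max()-1;e=[u[k].mean()+340.3,v[k].mean()+190.1];print("end px",e,"bbox",st[i])
print("end tool mm",(R.T@(onz(c,*e,p[2]-.006+.008)-p))*1000)
E
python3 me.py
```

```text
14.15 [ 0.56514718 -0.17765682  0.0199834 ] [ 6.55222810e+01 -6.29245427e-02 -1.79978859e+02]
end px [np.float64(414.8), np.float64(230.1)] bbox [ 56  30  20  12 121]
end tool mm [-132.24039111    1.12235874   -2.14564728]
```

Exposure is now about 52 mm. I lower the tube to the worktop and release.

Emit:
send_rows([
  [[0, 0, 0.5, 0, 0, 0, -1], [0, 0, 0.5, 0, 0, 0, -1], [0, 0, 0.35, 0, 0, 0, -1], [0, 0, 0, 0, 0, 0, -1], [0, 0, 0, 0, 0, 0, 0.2], [0, 0, 0, 0, 0, 0, 0.2], [0, 0, 0, 0, 0, 0, 0.2], [0, 0, -1, 0, 0, 0, 0.2], [0, 0, -4, 0, 0, 0, 0.2], [0, 0, -4, 0, 0, 0, 0.2]],
])

```text
time: 15.4
eef_pos: [0.5649, -0.1781, 0.0979]
tcp_rot: [0.841, 0.541, -0.0, -0.0]
contact_force: [1.1, -0.9, -0.2]
opening: 0.597
finger_force: 0.0
```

```bash
python3 - <<'E'
from h import *
s=ctrl.get_state();print(s["time"],s["eef_pos"],s["opening"])
c=snap("top","pics/_t.png");d=snap("side")
o=np.vstack([cv2.resize(c["img"][190:260,340:450],(660,420),interpolation=3),np.zeros((170,660,3),np.uint8)])
o[425:585,:180]=cv2.resize(d["img"][235:305,335:414],(180,160),interpolation=3)
cv2.imwrite("pics/laid.png",o[:,:,::-1])
E
python3 me.py
```

```text
15.4 [ 0.56491244 -0.17805538  0.09791111] 0.5970920013726877
15.55 [ 0.56727967 -0.17924122  0.10060433] [6.54834195e+01 2.10044769e-02 1.79575575e+02]
end px [np.float64(414.05), np.float64(231.35)] bbox [ 56  31  19  12 116]
end tool mm [-123.37340781  -28.51049126   -2.16602412]
```

View pics/laid.png

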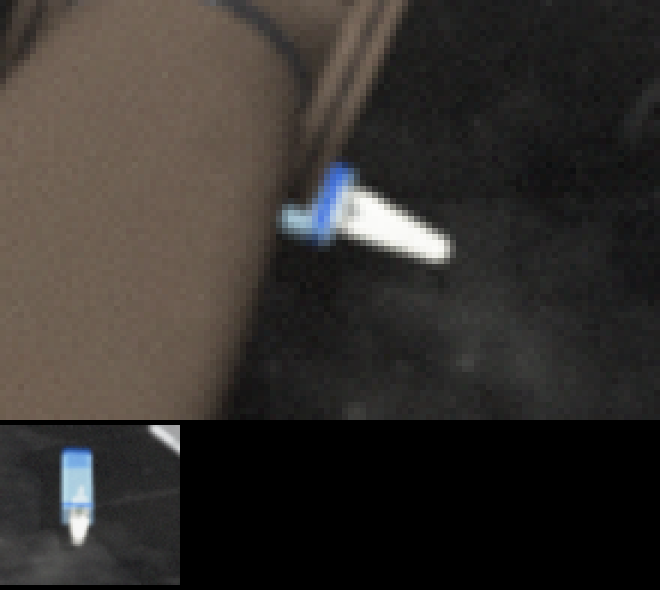

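Tube lies flat. In the crop the handle runs from (352,208) to its end at (450,249), tapered. I'll convert those to world positions.

```bash
python3 - <<'E'
from h import *
c=snap("top");s=ctrl.get_state();p=s["eef_pos"];R=Ro.from_quat(s["tcp_rot"]).as_matrix();print(s["time"],p)
f=lambda x,y,z:onz(c,340+x/6-.42,190+y/6-.42,z)
a=f(358,210,.013);b=f(451,249,.010);print(a,b,np.linalg.norm(a-b),"axis yaw",np.degrees(np.arctan2(*(a-b)[1::-1])))
print("ring",f(333,203,.022))
u=np.array([np.cos(np.radians(65.5)),np.sin(np.radians(65.5)),0])
for g in(b+.028*u,):
    print("grip",g,"shift tool cm",R.T@(np.array([g[0],g[1],.1])-p)*100)
E
```

```text
15.6 [ 0.56582936 -0.17849574  0.09825845]
[ 0.53049762 -0.25914599  0.013     ] [ 0.51135162 -0.30058241  0.01      ] 0.04574435989997535 axis yaw 65.20034966591356
ring [ 0.53205154 -0.24655052  0.022     ]
grip [ 0.52296303 -0.2751035   0.01      ] shift tool cm [-10.56856326   0.10923627  -0.17227387]
```

Emit:
send_rows([
  [[-5.2, 0.05, 0, 0, 0, 0, 0.2], [-5.2, 0.05, 0, 0, 0, 0, 0.2], [0, 0, 4, 0, 0, 0, 0.2], [0, 0, 3.5, 0, 0, 0, 0.2], [0, 0, 1.7, 0, 0, 0, 0.2], [0, 0, 0, 0, 0, 0, -1], [0, 0, 0, 0, 0, 0, -1], [0, 0, 0, 0, 0, 0, -1], [0, 0, 0, 0, 0, 0, -1]],
], force=40)

```text
time: 16.73
eef_pos: [0.5235, -0.2736, 0.0057]
tcp_rot: [0.841, 0.541, 0.0, 0.001]
contact_force: [0.4, 0.4, -0.1]
opening: 0.167
finger_force: 38.7
```

Emit:
send_rows([
  [[0, 0, 0, 0, 0, 0, -1]],
])

```text
time: 16.85
eef_pos: [0.5234, -0.2736, 0.0055]
tcp_rot: [0.841, 0.541, 0.0, 0.001]
contact_force: [-0.2, -1.1, 0.7]
opening: 0.165
finger_force: 39.0
```

Gripped at 14 mm, which fits the taper. I lift 2.5 mm to centre it in the bore and draw straight out.

Emit:
send_rows([
  [[0, 0, -0.25, 0, 0, 0, -1], [-0.7, 0, 0, 0, 0, 0, -1], [-1.2, 0, 0, 0, 0, 0, -1], [-1.5, 0, 0, 0, 0, 0, -1], [-1.5, 0, 0, 0, 0, 0, -1], [-1.5, 0, 0, 0, 0, 0, -1], [-1.5, 0, 0, 0, 0, 0, -1], [-1.5, 0, 0, 0, 0, 0, -1], [-1.5, 0, 0, 0, 0, 0, -1], [-0.8, 0, 0, 0, 0, 0, -1]],
])

```text
time: 18.1
eef_pos: [0.4739, -0.3807, 0.0072]
tcp_rot: [0.841, 0.54, 0.0, 0.0]
contact_force: [0.8, -0.1, 0.3]
opening: 0.171
finger_force: 38.7
```

```bash
python3 - <<'E'
from h import *
s=ctrl.get_state();print(s["time"],s["eef_pos"],s["opening"],s["contact_force"])
c=snap("top");d=snap("side")
o=np.hstack([cv2.resize(c["img"][180:290,330:460],(390,330),interpolation=3),cv2.resize(d["img"][215:335,310:440],(390,360),interpolation=3)[:330]])
cv2.imwrite("pics/drawn.png",o[:,:,::-1])
E
```

```text
18.1 [ 0.47385162 -0.38071006  0.00715142] 0.17054312313582243 [ 0.82069101 -0.14702068  0.34826682]
```

View pics/drawn.png

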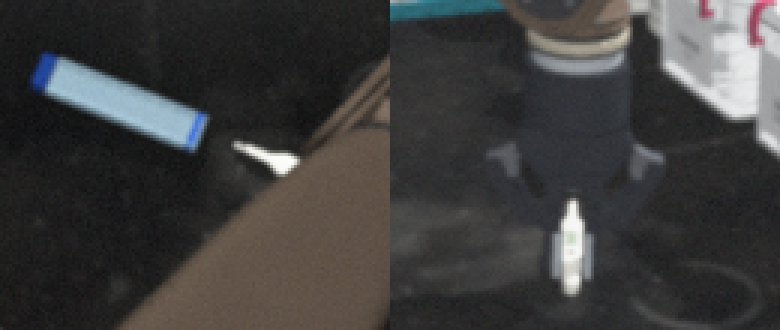

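The thermometer is fully out: the tip is at crop (235,145), clear of the mouth at (205,132), and level. The tube is undisturbed. I lift and carry.

Emit:
send_rows([
  [[0, 0, -2, 0, 0, 0, -1], [0, 0, -3.5, 0, 0, 0, -1], [0, 0, -4, 0, 0, 0, -1], [0, 0, -2.5, 0, 0, 0, -1], [2.4, -0.92, 0, 0, 0, 0, -1], [4.84, -1.84, 0, 0, 0, 0, -1], [4.84, -1.84, 0, 0, 0, 0, -1], [4.84, -1.84, 0, 0, 0, 0, -1], [4.84, -1.84, 0, 0, 0, 0, -1], [4.84, -1.84, 0, 0, 0, 0, -1]],
])

```text
time: 19.45
eef_pos: [0.4909, -0.0919, 0.1259]
tcp_rot: [0.841, 0.541, -0.001, -0.001]
contact_force: [1.3, 0.0, -0.3]
opening: 0.167
finger_force: 38.8
```

Emit:
send_rows([
  [[4.84, -1.84, 0, 0, 0, 0, -1], [4.84, -1.84, 0, 0, 0, 0, -1], [4.84, -1.84, 0, 0, 0, 0, -1], [4.84, -1.84, 0, 0, 0, 0, -1], [4.84, -1.84, 0, 0, 0, 0, -1], [4.84, -1.84, 0, 0, 0, 0, -1], [4.84, -1.84, 0, 0, 0, 0, -1], [2.4, -0.92, 0, 0, 0, 0, -1], [0, 0, 0, 0, 0, 0, -1]],
])

```text
time: 20.58
eef_pos: [0.515, 0.2939, 0.1258]
tcp_rot: [0.84, 0.543, -0.001, -0.0]
contact_force: [-0.2, -0.1, 0.2]
opening: 0.173
finger_force: 38.7
```

Emit:
send_rows([
  [[0, 0, 0, 0, 0, 0.155, -1], [0, 0, 0, 0, 0, 0.155, -1], [0, 0, 0, 0, 0, 0.155, -1], [0, 0, 0, 0, 0, 0.155, -1], [0, 0, 0, 0, 0, 0.155, -1], [0, 0, 0, 0, 0, 0.155, -1], [0, 0, 0, 0, 0, 0.155, -1], [0, 0, 0, 0, 0, 0.153, -1], [0, 0, 0, 0, 0, 0, -1]],
])

```text
time: 21.7
eef_pos: [0.5163, 0.2909, 0.1263]
tcp_rot: [0.999, -0.047, -0.001, 0.0]
contact_force: [-0.3, 1.0, 0.4]
opening: 0.168
finger_force: 38.8
```

```bash
python3 - <<'E'
from h import *
s=ctrl.get_state();print(s["time"],s["eef_pos"],s["opening"],s["contact_force"],np.degrees(Ro.from_quat(s["tcp_rot"]).as_euler("ZYX")),s["qpos"])
c=snap("top");d=snap("side")
o=np.hstack([cv2.resize(c["img"][165:285,150:280],(390,360),interpolation=3),cv2.resize(d["img"][150:270,260:390],(390,360),interpolation=3)])
cv2.imwrite("pics/above.png",o[:,:,::-1])
E
```

```text
21.7 [0.51634359 0.29088736 0.12633355] 0.1682656410599409 [-0.25027558  1.01138703  0.36700952] [-5.38246797e+00  1.04045076e-01  1.79947143e+02] [ 3.41984627e-01  2.15822420e-01  1.86483017e+00 -7.95052324e-05
  1.06297571e+00  2.00676064e+00]
```

View pics/above.png

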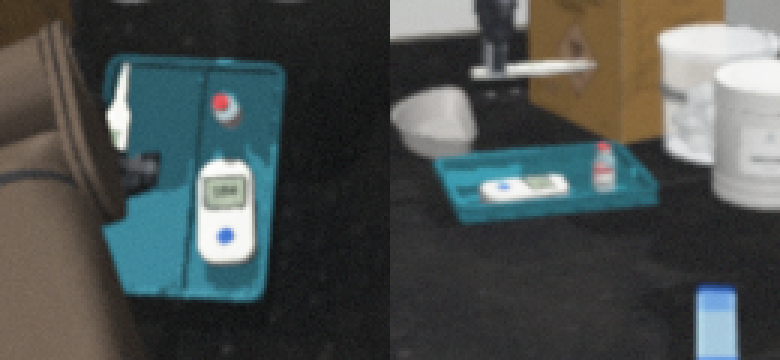

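The thermometer is level above the compartment, with its tip towards +x and the fingers centred. I lower it, release with a small opening, and withdraw.

Emit:
send_rows([
  [[0, 0, 3, 0, 0, 0, -1], [0, 0, 4, 0, 0, 0, -1], [0, 0, 3, 0, 0, 0, -1], [0, 0, 1, 0, 0, 0, -1], [0, 0, 0.5, 0, 0, 0, -1], [0, 0, 0.3, 0, 0, 0, -1], [0, 0, 0, 0, 0, 0, -1]],
])

```text
time: 22.68
eef_pos: [0.5183, 0.292, 0.0101]
tcp_rot: [0.999, -0.047, 0.001, -0.0]
contact_force: [0.6, -0.8, -0.1]
opening: 0.168
finger_force: 38.8
```

Emit:
send_rows([
  [[0, 0, 0.15, 0, 0, 0, -1], [0, 0, 0, 0, 0, 0, -1]],
])

```text
time: 22.92
eef_pos: [0.5178, 0.2918, 0.0079]
tcp_rot: [0.999, -0.048, 0.0, -0.0]
contact_force: [-0.9, 0.2, 0.1]
opening: 0.164
finger_force: 38.8
```

Emit:
send_rows([
  [[0, 0, 0.1, 0, 0, 0, -1], [0, 0, 0, 0, 0, 0, -1]],
])

```text
time: 23.18
eef_pos: [0.5178, 0.2918, 0.0067]
tcp_rot: [0.999, -0.048, 0.0, -0.0]
contact_force: [-0.0, 0.5, 0.7]
opening: 0.169
finger_force: 38.9
```

Emit:
send_rows([
  [[0, 0, 0, 0, 0, 0, -0.35], [0, 0, 0, 0, 0, 0, -0.35], [0, 0, 0, 0, 0, 0, -0.35], [0, 0, -1, 0, 0, 0, -0.35], [0, 0, -4, 0, 0, 0, -0.35], [0, 0, -5, 0, 0, 0, -0.35], [0, 0, -5, 0, 0, 0, -0.35], [0, 0, 0, 0, 0, 0, -0.35]],
])

```text
time: 24.18
eef_pos: [0.521, 0.2931, 0.1636]
tcp_rot: [0.999, -0.048, 0.006, -0.002]
contact_force: [0.4, 0.1, -0.6]
opening: 0.329
finger_force: 0.0
```

Emit:
send_rows([
  [[-2, 5.5, 0, 0, 0, 0, -0.35], [-0.5, 6, 0, 0, 0, 0, -0.35], [0, 6, 0, 0, 0, 0, -0.35], [0, 6, 0, 0, 0, 0, -0.35], [0, 6, 0, 0, 0, 0, -0.35], [0, 6, 0, 0, 0, 0, -0.35], [0, 6, 0, 0, 0, 0, -0.35], [0, 0, 0, 0, 0, 0, -0.35]],
])

```text
time: 25.18
eef_pos: [0.4526, -0.1224, 0.1564]
tcp_rot: [0.999, -0.051, -0.0, 0.0]
contact_force: [0.3, 0.2, 0.3]
opening: 0.325
finger_force: 0.0
```

```bash
python3 - <<'E'
from h import *
s=ctrl.get_state();print(s["time"],s["eef_pos"],s["opening"])
c=snap("top");d=snap("side")
o=np.hstack([cv2.resize(c["img"][165:285,100:280],(480,320),interpolation=3),cv2.resize(d["img"][170:290,300:420],(320,320),interpolation=3)])
cv2.imwrite("pics/final.png",o[:,:,::-1])
E
```

```text
25.175 [ 0.45256679 -0.12240728  0.15641211] 0.32490968322828095
```

View pics/final.png

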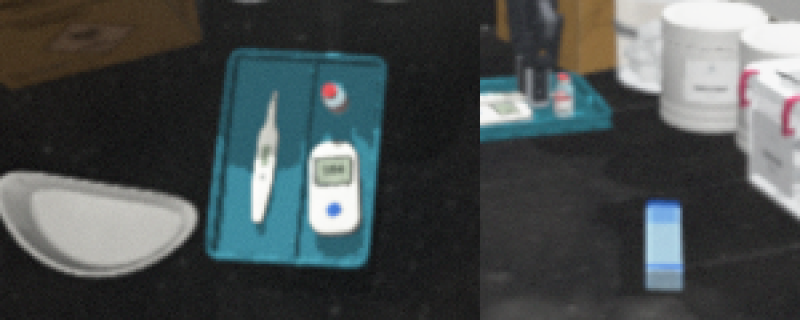

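The thermometer lies flat in the middle of the long compartment, from crop (273,92) to (260,222). The tube lies flat and empty, the other things are undisturbed, and the arm is clear.

```bash
python3 -c "
from plant import ctrl;print(ctrl.sign_off())"
```

```text
the job is handed in; nothing more can be done
None
```

The thermometer lies flat in the tray's long empty compartment, the empty tube lies flat on the worktop, and the job was handed in at about 25 s; the first tip exposed about 65 mm, so I let it slide back in and tipped again to about 52 mm before laying the tube down.

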